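# Home the row of tubs on the lidding lane and shut the gate

### The arm

A 6-joint arm with a two-finger parallel gripper is mounted at the origin on a cart in front of the work surface, level with it; the furniture and walls round the work are solid. World frame = base frame: x ahead of the robot, y to its left, z up, the work surface at z = 0. Lengths are in m, angles in rad, forces in N, time in s.
With the tool pointing down it reaches from about 0.3 to 0.875 m from the base axis. Payload 6.4 kg.
Tool frame: the origin (TCP) lies on the centre line of the jaws, within the pads' length; the fingertips stand 8 mm ahead of it and the grasp point (between the pads) lies 11 mm behind it; z points along the fingers, y is the direction in which the jaws open and shut (so a half turn about z gives the same grasp; the last joint's range is limited). The gripper opens to 85 mm and grips with 20 to 120 N. Pads are 22 mm wide; open, the fingers measure 114 mm over their backs; the gripper's body (76 mm by 85 mm) begins 54 mm behind the grasp point. The pads swing forward as they close: fully open they stand 13 mm farther back than shut.
Start: joints at [1.134, 0.181, 1.607, -0, 1.354, -0.206], TCP at [0.132, 0.56, 0.239] pointing down, gripper open.
Joint ranges: [-2.99, 2.99], [-0.89, 2.07], [0.3, 2.58], [-1.14, 4.28], [0, 2.63], [-3.12, 3.12]. Speed limits (rad/s): [2.57, 2.57, 3.01, 3.14, 3.14, 3.14].

### API

Orientations are given as a unit quaternion [x, y, z, w].
In Python, from plant import manip, eyes gives the robot as it stands. The module is installed in compiled form; this text tells all that it offers.
- The arm moves only by the shell command python3 -m handwheel 'ROWS' [FORCE]. ROWS is JSON, a list that holds one entry, the list of rows, each a list of 5 numbers: the closure, from 0 (fully open) to 1 (shut), then the shift along the tool's x, y, z in m, then the turn about the tool's z in degrees. A call has 1 to 12 rows; each row shifts and turns the commanded pose from where the row before left it, along the tool's axes as they then stand; what a row does not reach is not made up. A row lasts 1/10 s, in which the tool goes at most 50 mm and 8.59 degrees, less where a joint would pass 70% of its speed; a pose out of reach is approached as far as the arm can. A call with a gripper value outside its range is refused whole. The fingers move at their own pace and stop on an object; FORCE is the grip in N (left out, the last holds). Time passes only in rows, so rows that do not move let the fingers close. It gives the time, the measured TCP pose, the force and the opening at its end, in the units of the state.
- manip.get_state(): the state, without advancing time (a new reading comes with each control period).
- eyes.snapshot(name): name is "scene" or "side" or "wrist"; returns the picture (480x640x3 uint8, red, green, blue); there is no depth.
- eyes.camera_model(name): a dict with "mtx" (3x3 intrinsics, pixels), "k1" (the pictures are not rectified: a ray, as slopes to the right and down, at radius r is drawn at 1 + k1 r^2 times it, then the intrinsics apply), "rvec" (rotation vector, rad) and "tvec" (3), from world to camera coordinates, as OpenCV has them. Camera axes: x right, y down, z forward; pixel columns grow to the right and rows downward; lengths in m; the calibration is good to about 2 mm. A picture is of the moment at which its call begins: read the wrist's pose just before it. camera_model takes no time and is no camera call; for the wrist camera it gives the pose at the moment of the call.
- manip.job_done(): hands the job in, once; it reports no verdict.
The state is a dict: "t": time; "joints": joint angles; "joint_vel": joint speeds; "effort": joint torques, N m; "tool_pos": TCP position; "ee_rot": TCP orientation; "wrist_force": force on the tool from outside, world axes, zero at the start; "wrist_torque": the same for the moment, N m; "width": finger opening in m.
Only numpy, scipy, OpenCV 4.12 (cv2) and the standard library are available. Lean on these libraries where they do the work, as an engineer would, in place of code of your own. Each camera call takes 0.05 s, during which the arm holds its last target. There are 200 camera calls.

### The job

The three gel tubs standing in a row on the lidding lane must be at the end stop before lids can go on: push the row from behind as one train, its tubs staying together and on the slide strip, until the first tub is up against the end stop and the others follow it without gaps. Then swing the gate fully shut across the lane behind the last tub, so the row cannot creep back. Lift nothing, and leave the loose things round about where they are.

Things in the scene. Friction and masses are not known exactly. Their poses are not given: they have to be found in the camera images.
- lane: Lidding lane fixed to the table: base plate 164 x 460 mm, white slide strip (top 10 mm above the table), two round steel guide rails 103 mm apart clear, tops 51 mm above the table. Nothing fixed on it is above 92 mm. Origin: on the table, on the middle line; x across the lane, away from the robot; y along it from the end stop (face at y = -225 mm) to the open entry end (y = +215 mm); z up.
- stop_face (a point): Middle of the face of the end stop: a black rubber buffer, 32 to 58 mm above the table, on a grey plate at the closed end of the lane. This point is 45 mm above the table; axes as the lane's. A tub is up against the stop when its centre is about 48 mm from this face along the lane.
- tub_1: First tub of the row, nearest the end stop (45 to 115 mm short of it at the start). Open pink tub of set gel, 55 mm high, 96 mm across at its widest (a flange 37 mm above its underside), 90 mm at the rim, 76 mm at the underside, 0.16 to 0.33 kg. Origin: centre of its underside, z up. It stands on the slide strip between the rails; sliding the whole row takes about 2 to 8 N.
- tub_2: Middle tub of the row, the same kind, touching the first (97 mm from centre to centre). Origin: centre of its underside.
- tub_3: Last tub of the row, the same kind, touching the middle one: the one to push, from the entry end. When the row is home its centre is about 241 mm from the face of the end stop. Origin: centre of its underside.
- gate (a joint): Angle of the gate, a level steel bar on an upright hinge. 0 = fully shut against a hard stop, straight across the lane behind the third tub's place (along the lane's x); 1.57 = pointing along the lane's y to the entry end, beside the lane. Starts at 1.75 to 2.15, swung out towards the robot; turns clockwise seen from above to shut. Stiff: stays where left; about 1 N at its end moves it.
- gate_hinge (a point): Axis of the gate's hinge pin, 68 mm above the table, just outside the rail nearest the robot: at x = -73.5 mm, y = +75 mm in the lane's frame. The bar is 6 mm thick and reaches 158 mm from here; its edges are 54 and 82 mm above the table, so it swings above the rails but not above the tubs.
- gate_end (a point): The free end of the gate bar (black rubber tip), 155 mm from the hinge pin, at half the height of the bar, 68 mm above the table.
- spare_tub: Bystander, not part of the row: a tub of the same kind with paler gel, standing on the table off the lane, beyond its end stop. Origin: centre of the underside.
- marker: Bystander: felt marker 132 x 16 x 16 mm lying on the table beyond the entry end of the lane.
- lid_low: Bystander: pink screw lid, 98 mm across, 16 mm high, the lower of two stacked.
- lid_high: Bystander: the same, the upper of the two.
- lid_upturned: Bystander: pink lid 98 x 98 x 16 mm lying open side up.
- steel_cup: Bystander: steel cup, 72 mm across, 82 mm high.
- screwdriver: Bystander: screwdriver with orange grip, 190 x 29 x 28 mm.

How it is judged:
On the way, in this order (a step that is already met when the one before it is completed fails the run):
1. the row stands home: first tub against the end stop, the other two closed up behind it, all upright on the slide strip (y of tub_1 in the frame of stop_face below 0.0525 m and y of tub_2 in the frame of stop_face below 0.1515 m and y of tub_3 in the frame of stop_face below 0.2505 m and z of each of tub_1, tub_2, tub_3 in the frame of lane below 0.014 m and angle between each of tub_1, tub_2, tub_3's own z axis and vertical below 0.08 rad), for 0.2 s.
2. the gate is fully shut behind the last tub (value of joint gate below 0.06 rad), for 0.2 s.
At the end, for the whole second after the job is handed in: The tubs' centres are no more than 52.5, 151.5 and 250.5 mm from the face of the end stop along the lane (within about 5 mm of a closed-up row against it), the tubs stand upright on the slide strip and at rest, and the gate is at rest within 0.06 rad of fully shut (all of step 1 and value of joint gate below 0.06 rad and velocity of joint gate between -0.05 and 0.05 rad/s and linear speed of each of tub_1, tub_2, tub_3 below 0.01 m/s); the robot touches nothing.
It fails at once if a tub of the row is lifted more than 15 mm off the slide strip (z of any of tub_1, tub_2, tub_3 in the frame of lane above 0.025 m).
It fails at once if a tub of the row is tipped (angle between any of tub_1, tub_2, tub_3's own z axis and vertical above 0.3 rad).
It fails at once if the row comes apart: a gap of more than about 13 mm between neighbours (horizontal distance between tub_1 and tub_2 above 0.11 m or horizontal distance between tub_2 and tub_3 above 0.11 m).
It fails at once if a bystander is moved more than 25 mm (distance of any of spare_tub, marker, lid_low, lid_high, lid_upturned, steel_cup, screwdriver from where it was at the start of the episode above 0.025 m).
It also fails if it takes over 50 s, if anything falls off the work surface, if the arm or the gripper's body presses on something with over 40 N, if the wrist force passes 120 N, or if a joint passes its speed limit or range.

## Working session

There is one attempt and no reset: what is moved stays moved. The work goes in short steps, Python scripts to look and compute and a shell command to move; the robot and the scene stay as the last step left them, time stands still between calls to the robot, and variables do not carry over. Pictures are saved under pics/ and viewed, about 8 in all and at most 12, crops included, and the job is handed in when it is done.

```bash
mkdir -p pics; cat > h.py <<'E'
import numpy as np, cv2
from plant import manip, eyes
def cam(n):
    c=eyes.camera_model(n); return c
def ray(c,uv):
    K=np.array(c["mtx"]);p=(np.array(uv,float)-[K[0,2],K[1,2]])/[K[0,0],K[1,1]]
    D=np.array([c["k1"],0,0,0,0])
    s=cv2.undistortPoints(np.array([[uv]],float),K,D).ravel()
    R=cv2.Rodrigues(np.array(c["rvec"],float))[0];t=np.array(c["tvec"],float).ravel()
    return -R.T@t, R.T@np.array([s[0],s[1],1.])
def hit(c,uv,z):
    o,d=ray(c,uv); return o+d*(z-o[2])/d[2]
def proj(c,P):
    return cv2.projectPoints(np.array(P,float).reshape(-1,1,3),np.array(c["rvec"],float),np.array(c["tvec"],float),np.array(c["mtx"],float),np.array([c["k1"],0,0,0.]))[0].reshape(-1,2)
def save(n,f):
    im=eyes.snapshot(n); cv2.imwrite("pics/"+f,im[:,:,::-1]); return im
E
python3 - <<'E'
from h import *
s=manip.get_state();print({k:np.round(v,3) for k,v in s.items()})
save("scene","scene0.png");save("side","side0.png")
for n in("scene","side","wrist"):
    c=cam(n);o,d=ray(c,(320,240));print(n,o.round(3),d.round(2),c["k1"])
E
```

```text
{'t': np.float64(0.0), 'joints': array([ 1.134,  0.182,  1.608, -0.   ,  1.354, -0.206]), 'joint_vel': array([ 0.002,  0.001,  0.001, -0.002,  0.001,  0.   ]), 'effort': array([ 1.0000e-03, -4.4486e+01, -3.5135e+01,  0.0000e+00,  9.0000e-03,
       -0.0000e+00]), 'tool_pos': array([0.131, 0.559, 0.238]), 'ee_rot': array([ 0.115,  0.993, -0.001, -0.   ]), 'wrist_force': array([0.304, 1.089, 0.433]), 'wrist_torque': array([ 0.031, -0.017,  0.014]), 'width': np.float64(0.085)}
scene [-0.315 -0.495  1.04 ] [ 0.59  0.39 -0.71] -0.0962925469464737
side [1.506 0.033 0.639] [-0.88  0.01 -0.47] 0.03366244962742344
wrist [0.057 0.577 0.374] [ 0.29 -0.08 -0.95] -0.028234626033291486
```

View pics/scene0.png

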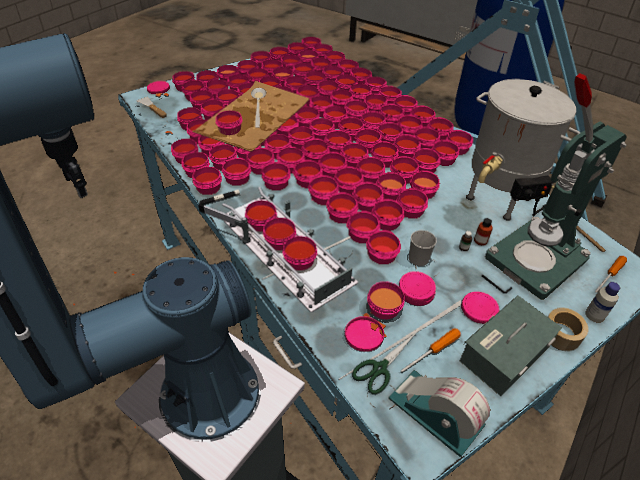

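View pics/side0.png

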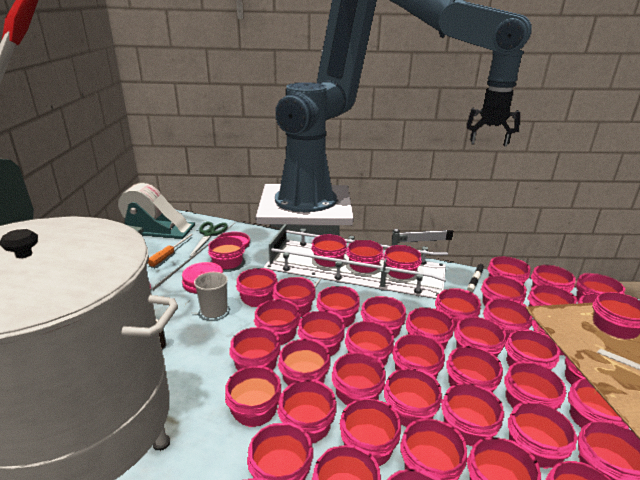

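The scene view shows the lane from the end stop at about (335,285) to the entry end at about (225,200). The row is at (262,213), (280,230) and (300,250), and the gate bar is near (225,215). I'll enlarge both views in one picture.

```bash
python3 - <<'E'
import cv2,numpy as np
a=cv2.imread("pics/scene0.png")[180:320,185:365];b=cv2.imread("pics/side0.png")[220:305,260:490]
a=cv2.resize(a,None,fx=3.2,fy=3.2,interpolation=cv2.INTER_CUBIC)   # 576x448
cv2.imwrite("pics/a.png",cv2.resize(cv2.imread("pics/scene0.png")[180:320,185:365],None,fx=4.2,fy=4.2,interpolation=cv2.INTER_CUBIC))
cv2.imwrite("pics/b.png",cv2.resize(b,None,fx=3.4,fy=3.4,interpolation=cv2.INTER_CUBIC))
E
```

```text
(no output)
```

View pics/a.png

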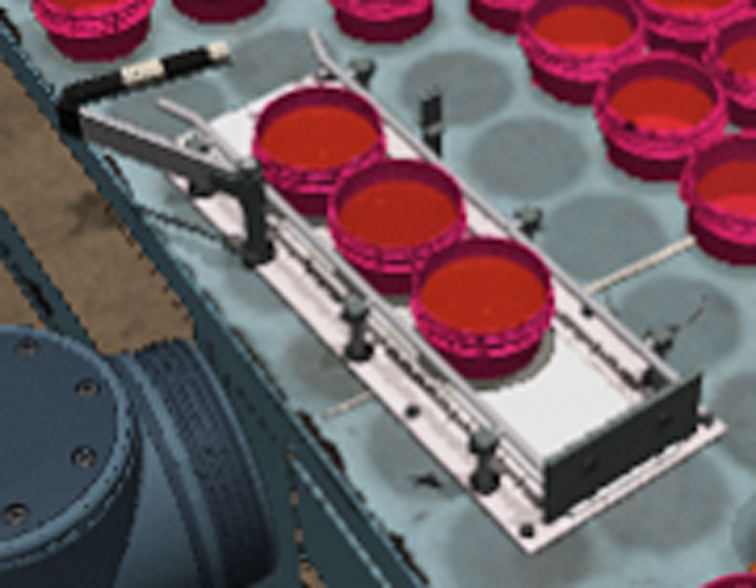

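View pics/b.png

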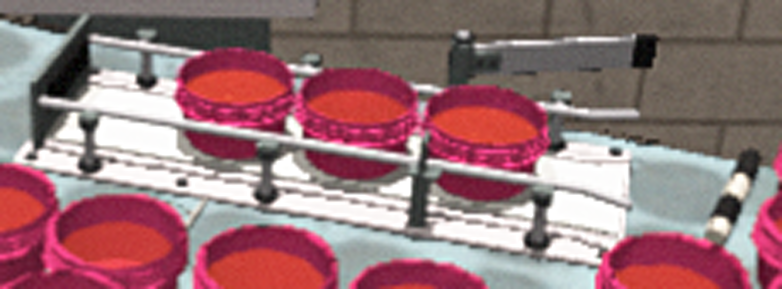

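Crop points, by view:
- **Scene crop (x4.2):** tub rim centres (483,290), (397,212) and (319,136), gate tip (75,108), hinge post (246,172), plate corners (533,552) and (725,428).
- **Side crop (x3.4):** rim centres (235,78), (359,98) and (487,116), gate tip (647,52), entry plate corners (625,262) and (632,147), marker (720,235)–(752,155).

Next I'll fit the lane pose to these.

```bash
cat > fit.py <<'E'
from h import *
from scipy.optimize import least_squares
S=lambda p:(np.array(p)+.5)/4.2-.5+[185,180]
B=lambda p:(np.array(p)+.5)/3.4-.5+[260,220]
cs,cb=cam("scene"),cam("side")
def L(q,p): 
    c,s=np.cos(q[2]),np.sin(q[2]); return np.array([q[0]+c*p[0]-s*p[1],q[1]+s*p[0]+c*p[1],p[2]])
def pts(q):
    g=q[4]; f=-.225+.048+q[3]
    T=[(0,f+.097*i,.065) for i in range(3)]
    # gate 0 -> +x ; 1.57 -> +y
    tip=(-.0735+.155*np.cos(g),.075+.155*np.sin(g),.068)
    plc=[(-.082,-.230,.004),(.082,-.230,.004)]; ple=[(.082,.230,.004),(-.082,.230,.004)]
    return [L(q,p) for p in T+[tip,(-.0735,.075,.085)]+plc+ple]
us=[S(p) for p in [(483,290),(397,212),(319,136),(78,108),(246,172),(533,552),(725,428)]]
ub=[B(p) for p in [(235,78),(359,98),(487,116),(645,52),(462,45),(625,262),(632,147)]]
def res(q):
    P=pts(q); return np.r_[(proj(cs,P[:7])-us).ravel(),(proj(cb,P[:5]+P[7:])-ub).ravel()]
best=min((least_squares(res,[.4,.1,y,.08,1.9],loss="soft_l1") for y in(-.3,0,.3)),key=lambda r:r.cost)
q=best.x;print("lane xy yaw d gate",q.round(4),best.cost);print(res(q).reshape(-1,2).round(1).tolist())
for n,p in dict(stop=(0,-.225,.045),t1=(0,-.177+q[3],0),t3=(0,.017+q[3],0),t3home=(0,.017,0),hinge=(-.0735,.075,0),entry=(0,.215,0)).items(): print(n,L(q,p).round(3))
print("tip",pts(q)[3].round(3))
Ri=np.array([[np.cos(q[2]),np.sin(q[2])],[-np.sin(q[2]),np.cos(q[2])]])
for c,u in((cb,B((720,235))),(cb,B((752,155))),(cs,S((222,48))),(cs,S((70,95)))):
    p=hit(c,u,.012);print("marker",p.round(3),"lane",(Ri@(p[:2]-q[:2])).round(3))
np.save("q.npy",q)
E
python3 fit.py
```

```text
lane xy yaw d gate [ 0.4599  0.1497 -0.2758  0.0964  1.9015] 21.02452416858589
[[-0.1, -1.4], [-0.4, -2.2], [-1.0, -2.0], [1.2, 1.7], [2.0, 1.9], [-1.9, -0.6], [-0.6, -1.0], [-0.4, -1.6], [-0.7, -2.1], [-0.8, -1.8], [-1.6, 0.6], [-3.9, -2.5], [1.1, 0.9], [1.3, 0.9]]
stop [ 0.399 -0.067  0.045]
t1 [0.438 0.072 0.   ]
t3 [0.491 0.259 0.   ]
t3home [0.465 0.166 0.   ]
hinge [0.41  0.242 0.   ]
entry [0.518 0.357 0.   ]
tip [0.401 0.397 0.068]
marker [0.574 0.419 0.012] lane [0.036 0.29 ]
marker [0.462 0.477 0.012] lane [-0.088  0.316]
marker [0.563 0.417 0.012] lane [0.026 0.286]
marker [0.453 0.473 0.012] lane [-0.094  0.309]
```

The fit agrees to about 2 px. The lane is at (0.460, 0.150) with yaw −0.276, tub 1 starts about 96 mm short of the stop, and the gate is at about 1.90 rad. The marker clears the approach zone. I'll move above the gap behind tub 3, then turn the jaws across the lane.

```bash
python3 -m handwheel '[[[0.55,-0.035,-0.009,0,0],[0.55,-0.035,-0.009,0,0],[0.55,-0.035,-0.009,0,0],[0.55,-0.035,-0.009,0,0],[0.55,-0.035,-0.009,0,0],[0.55,-0.035,-0.009,0,0],[0.55,-0.035,-0.009,0,0],[0.55,-0.035,-0.009,0,0],[0.55,-0.035,-0.009,0,0],[0.55,-0.035,-0.009,0,0],[0.55,-0.035,-0.01,0,0],[0.55,-0.037,-0.01,0,0]]]' 20
python3 -m handwheel '[[[0.55,0,0,0,8.5],[0.55,0,0,0,8.5],[0.55,0,0,0,8.5],[0.55,0,0,0,8.5],[0.55,0,0,0,8.5],[0.55,0,0,0,8.5],[0.55,0,0,0,8.5],[0.55,0,0,0,8.5],[0.55,0,0,0,8.5],[0.55,0,0,0,8.5],[0.55,0,0,0,7.6],[0.55,0,0,0,0]]]'
cat > st.py <<'E'
from h import *
from scipy.spatial.transform import Rotation as R
q=np.load("q.npy");s=manip.get_state();p=np.array(s["tool_pos"])
M=R.from_euler("z",q[2]).as_matrix()
T=R.from_quat(s["ee_rot"]).as_matrix()
print("t",s["t"],"tcp",p.round(4),"lane",(M.T@(p-[q[0],q[1],0])).round(4),"w",round(s["width"],3),"Flane",(M.T@np.array(s["wrist_force"])).round(1))
print("toolx,tooly in lane",(M.T@T)[:,:2].T.round(3).tolist())
E
python3 st.py; python3 -c "
from h import *
im=save('wrist','w1.png')"
```

```text
t: 1.3
tool_pos: [0.518, 0.3553, 0.2387]
ee_rot: [0.115, 0.993, -0.0, -0.0]
wrist_force: [0.1, 0.2, -0.4]
width: 0.0382
t: 2.5
tool_pos: [0.5169, 0.356, 0.2387]
ee_rot: [0.798, 0.603, -0.001, -0.0]
wrist_force: [0.5, -0.3, 0.4]
width: 0.0383
t 2.5 tcp [0.5169 0.356  0.2387] lane [-0.0013  0.214   0.2387] w 0.038 Flane [ 0.6 -0.1  0.4]
toolx,tooly in lane [[0.001, 1.0, -0.001], [1.0, -0.001, -0.001]]
```

View pics/w1.png

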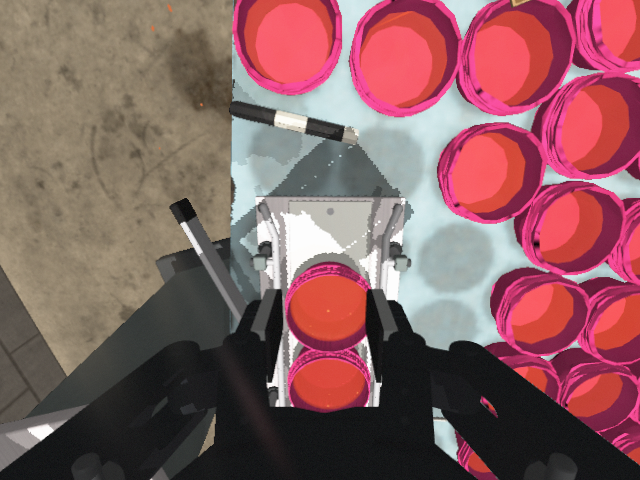

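The wrist view shows tub 3's rim spanning columns 286–371, its top edge near row 272, and the lane plate's entry corners at (257,197) and (404,197). The gate tip is at (181,210). I'll check the fit against these.

```bash
python3 - <<'E'
from h import *
q=np.load("q.npy");c=cam("wrist")
Ri=np.array([[np.cos(q[2]),np.sin(q[2])],[-np.sin(q[2]),np.cos(q[2])]])
for n,u,z in(("cornerL",(257,197),.005),("cornerR",(404,197),.005),("rimL",(286,309),.065),("rimR",(371,309),.065),("rimBot",(328,351),.065),("tip",(181,210),.082),("marker end",(355,137),.012),("marker end",(230,107),.012)):
    p=hit(c,u,z);print(n,"lane",(Ri@(p[:2]-q[:2])).round(4))
E
```

```text
cornerL lane [-0.074   0.2238]
cornerR lane [0.0865 0.2241]
rimL lane [-0.0393  0.1201]
rimR lane [0.047  0.1202]
rimBot lane [0.0036 0.0702]
tip lane [-0.1264  0.2262]
marker end lane [0.0305 0.2869]
marker end lane [-0.0947  0.3156]
```

The lane's middle line is about 5 mm farther in +x than the fit gave, and y agrees. I'll centre on it and descend with fingertips at about z = 30 mm.

```bash
python3 -m handwheel '[[[0.55,0,0.005,0.02,0],[0.55,0,0,0.03,0],[0.55,0,0,0.03,0],[0.55,0,0,0.03,0],[0.55,0,0,0.03,0],[0.55,0,0,0.02,0],[0.55,0,0,0.02,0],[0.55,0,0,0.01,0],[0.55,0,0,0.01,0],[0.55,0,0,0,0]]]' && python3 st.py
python3 -m handwheel '[[[0.55,-0.008,0,0,0],[0.55,-0.008,0,0,0],[0.55,-0.008,0,0,0],[0.55,-0.006,0,0,0],[0.55,-0.005,0,0,0],[0.55,-0.005,0,0,0],[0.55,-0.005,0,0,0],[0.55,-0.005,0,0,0],[0.55,-0.005,0,0,0],[0.55,-0.005,0,0,0]]]' && python3 st.py
```

```text
t: 3.55
tool_pos: [0.5213, 0.3545, 0.0382]
ee_rot: [0.797, 0.603, -0.001, -0.0]
wrist_force: [-1.4, -1.0, 0.6]
width: 0.0384
t 3.55 tcp [0.5213 0.3545 0.0382] lane [0.0033 0.2138 0.0382] w 0.038 Flane [-1.1 -1.3  0.6]
toolx,tooly in lane [[-0.001, 1.0, -0.001], [1.0, 0.001, -0.001]]
t: 4.55
tool_pos: [0.5058, 0.2973, 0.0395]
ee_rot: [0.798, 0.603, 0.001, -0.0]
wrist_force: [1.3, 4.7, -0.3]
width: 0.0388
t 4.55 tcp [0.5058 0.2973 0.0395] lane [0.004  0.1545 0.0395] w 0.039 Flane [-0.1  4.8 -0.3]
toolx,tooly in lane [[0.0, 1.0, 0.001], [1.0, -0.0, 0.001]]
```

The fingers are pushing the row with about 5 N. I'll continue at 6 mm per row, then close in slowly.

```bash
python3 -m handwheel '[[[0.55,-0.006,0,0,0],[0.55,-0.006,0,0,0],[0.55,-0.006,0,0,0],[0.55,-0.006,0,0,0],[0.55,-0.006,0,0,0],[0.55,-0.006,0,0,0],[0.55,-0.006,0,0,0],[0.55,-0.006,0,0,0],[0.55,-0.005,0,0,0],[0.55,-0.004,0,0,0],[0.55,-0.003,0,0,0]]]' && python3 st.py; python3 -m handwheel '[[[0.55,-0.003,0,0,0],[0.55,-0.002,0,0,0],[0.55,-0.002,0,0,0]]]' && python3 -c "
from h import *
im=save('side','s1.png');save('scene','c1.png')
a=im[215:300,255:480,::-1];cv2.imwrite('pics/s1c.png',cv2.resize(a,None,fx=3.4,fy=3.4,interpolation=cv2.INTER_CUBIC))"; python3 st.py
```

```text
t: 5.65
tool_pos: [0.4893, 0.2389, 0.0394]
ee_rot: [0.798, 0.603, 0.0, 0.0]
wrist_force: [2.5, 5.5, 0.9]
width: 0.0385
t 5.65 tcp [0.4893 0.2389 0.0394] lane [0.004  0.0939 0.0394] w 0.039 Flane [0.9 6.  0.9]
toolx,tooly in lane [[0.001, 1.0, 0.0], [1.0, -0.001, 0.0]]
t: 5.95
tool_pos: [0.4874, 0.2324, 0.0394]
ee_rot: [0.798, 0.603, 0.0, 0.0]
wrist_force: [2.0, 4.9, 0.1]
width: 0.0386
t 6.05 tcp [0.4873 0.2322 0.0393] lane [0.0039 0.0868 0.0393] w 0.039 Flane [1.6 3.5 0.9]
toolx,tooly in lane [[0.001, 1.0, -0.0], [1.0, -0.001, 0.0]]
```

View pics/s1c.png

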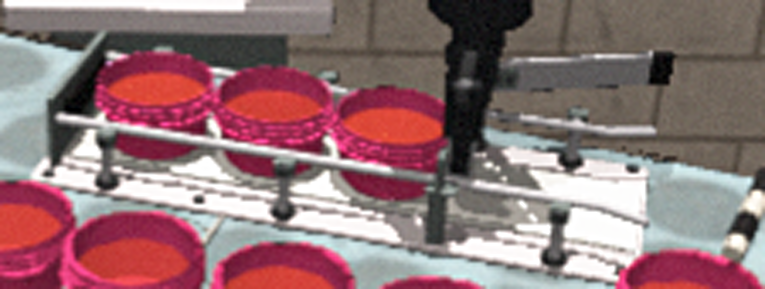

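The train is closed up, with a small gap left between tub 1 (97,90) and the stop. I'll advance in small steps and watch the force.

```bash
python3 -m handwheel '[[[0.55,-0.003,0,0,0],[0.55,-0.003,0,0,0],[0.55,-0.003,0,0,0]]]'>/dev/null; python3 st.py|head -1;  python3 -m handwheel '[[[0.55,-0.002,0,0,0],[0.55,-0.001,0,0,0]]]'>/dev/null; python3 st.py|head -1; python3 -m handwheel '[[[0.55,-0.001,0,0,0],[0.55,-0.001,0,0,0]]]' >/dev/null; python3 st.py|head -1
```

```text
t 6.35 tcp [0.4849 0.2239 0.0394] lane [0.0039 0.0783 0.0394] w 0.039 Flane [ 0.8  4.3 -0.1]
t 6.55 tcp [0.4849 0.2223 0.0397] lane [0.0043 0.0767 0.0397] w 0.038 Flane [ 0.3 14.1 -1.7]
t 6.75 tcp [0.4852 0.2216 0.0402] lane [0.0047 0.0761 0.0402] w 0.038 Flane [ 0.5 20.3 -0.8]
```

The force rose to 20 N with no further travel, so the row is on the stop. I'll hold briefly, back off gently, raise the tool and look.

```bash
python3 -m handwheel '[[[0.55,0,0,0,0],[0.55,0,0,0,0],[0.55,0.001,0,0,0],[0.55,0.001,0,0,0],[0.55,0.002,0,0,0],[0.55,0.004,0,0,0],[0.55,0.012,0,0,0],[0.55,0.02,0,0,0],[0.55,0.02,0,0,0],[0.55,0,0,-0.03,0],[0.55,0,0,-0.04,0],[0.55,0,0,-0.04,0]]]'>/dev/null; python3 -m handwheel '[[[1,0,0,-0.04,0],[1,0,0,-0.02,0],[1,0,0,0,0]]]'>/dev/null; python3 st.py;  python3 -c "
from h import *
save('scene','c2.png');im=save('wrist','w2.png')
c=cam('wrist')
a=cv2.imread('pics/c2.png')[170:320,185:365]
cv2.imwrite('pics/c2c.png',np.hstack([cv2.resize(a,(480,400),interpolation=cv2.INTER_CUBIC)]))
s=save('side','s2.png')
q=np.load('q.npy')
"
```

```text
t 8.25 tcp [0.5018 0.2777 0.2132] lane [0.0055 0.1346 0.2132] w -0.0 Flane [ 0.4 -1.1  0.7]
toolx,tooly in lane [[0.0, 1.0, 0.003], [1.0, -0.0, 0.006]]
```

View pics/w2.png

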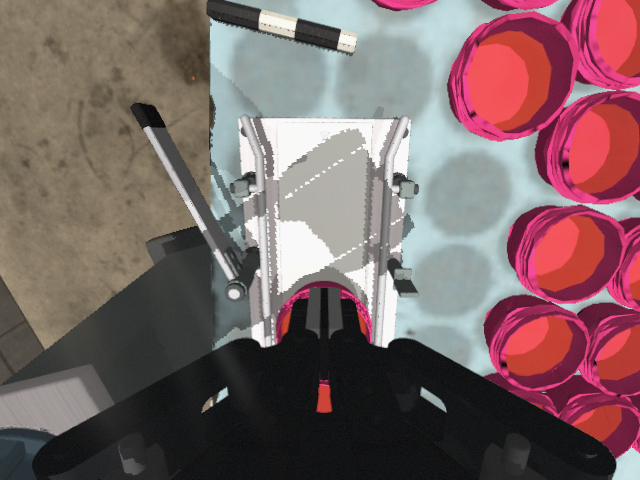

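```bash
python3 -c "
import cv2
a=cv2.imread('pics/s2.png')[215:300,255:480];cv2.imwrite('pics/s2c.png',cv2.resize(a,None,fx=3.4,fy=3.4,interpolation=cv2.INTER_CUBIC))"
```

```text
(no output)
```

View pics/s2c.png

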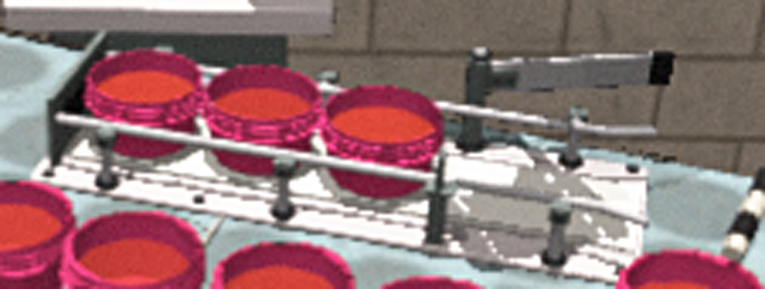

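The row looks closed up and home. The wrist view gives the gate hinge at (235,290) and the tip at (147,115). I'll compute the gate geometry in lane axes, which match the tool's y and x.

```bash
python3 - <<'E'
from h import *
q=np.load("q.npy");c=cam("wrist")
Ri=np.array([[np.cos(q[2]),np.sin(q[2])],[-np.sin(q[2]),np.cos(q[2])]])
L=lambda u,z:(Ri@(hit(c,u,z)[:2]-q[:2]))
for n,u,z in(("hinge",(235,290),.088),("tip",(146,104),.082),("tipouter",(133,108),.082),("latch",(403,275),.085),("rimback",(323,282),.065)):print(n,L(u,z).round(4))
h=L((235,290),.088);t=L((146,104),.082);print(np.linalg.norm(t-h),np.arctan2(t[1]-h[1],t[0]-h[0]))
# path of finger: radius r along bar, offset d behind
for g in(2.0,1.8,1.5,1.2,.9,.6,.3,.1,0,-.03):
    r,d=.12,.003+.013
    print(g,(np.array([-.0705,.073])+r*np.array([np.cos(g),np.sin(g)])+d*np.array([-np.sin(g),np.cos(g)])).round(3))
E
```

```text
hinge [-0.0701  0.086 ]
tip [-0.1249  0.2299]
tipouter [-0.1349  0.2273]
latch [0.0678 0.098 ]
rimback [0.0022 0.0827]
0.15397641060512104 1.9346028158335273
2.0 [-0.135  0.175]
1.8 [-0.113  0.186]
1.5 [-0.078  0.194]
1.2 [-0.042  0.191]
0.9 [-0.008  0.177]
0.6 [0.02  0.154]
0.3 [0.039 0.124]
0.1 [0.047 0.101]
0 [0.05  0.089]
-0.03 [0.05  0.085]
```

The hinge and rim readings suggest my lane origin is about 9 mm off in y, because I assumed the plate ran ±230 mm when its entry end is at +215. I'll refit with that corrected and check from the side picture that the row is home.

```bash
sed -i 's/-\.230,\.004/-.245,.004/g; s/\.082,\.230,\.004/.082,.215,.004/g' fit.py; cat > chk.py <<'E'
from fit import *
ub2=[(np.array(p)+.5)/3.4-.5+[255,215] for p in [(144,80),(264,96),(383,116)]]
def r2(d):
    P=[L(q,(0,-.177+.097*i+d[i],.065)) for i in range(3)]; return (proj(cb,P)-ub2)[:,0]
print("residual distance to home, m",least_squares(r2,[0,0,0]).x.round(4))
P0=[L(q,(0,-.177+.097*i+q[3],.065)) for i in range(3)]; print("side0 bias px",(proj(cb,P0)-ub[:3])[:,0])
c=cam("wrist")
Ri=np.array([[np.cos(q[2]),np.sin(q[2])],[-np.sin(q[2]),np.cos(q[2])]])
for n,u,z in(("hinge",(235,290),.088),("tip",(146,104),.082),("latch",(403,275),.085),("flangeback",(323,282),.047)):print(n,(Ri@(hit(c,u,z)[:2]-q[:2])).round(4))
E
python3 chk.py; python3 st.py
```

```text
lane xy yaw d gate [ 0.4637  0.1598 -0.2715  0.0861  1.9146] 11.615982371564055
[[0.2, -1.7], [-0.2, -2.4], [-1.0, -2.2], [-0.9, 0.3], [0.1, -0.2], [-0.2, 0.1], [0.9, -0.4], [-0.3, -1.4], [-0.6, -1.9], [-0.6, -1.7], [2.0, 0.7], [-0.0, -1.8], [-0.6, 0.6], [-0.5, 0.6]]
stop [ 0.403 -0.057  0.045]
t1 [0.439 0.072 0.   ]
t3 [0.491 0.259 0.   ]
t3home [0.468 0.176 0.   ]
hinge [0.413 0.252 0.   ]
entry [0.521 0.367 0.   ]
tip [0.402 0.406 0.068]
marker [0.574 0.419 0.012] lane [0.036 0.28 ]
marker [0.462 0.477 0.012] lane [-0.087  0.306]
marker [0.563 0.417 0.012] lane [0.027 0.275]
marker [0.453 0.473 0.012] lane [-0.094  0.299]
residual distance to home, m [-0.0013 -0.0004 -0.0039]
side0 bias px [-0.31358779 -0.60291497 -0.61425908]
hinge [-0.0707  0.0756]
tip [-0.1249  0.2197]
latch [0.0673 0.087 ]
flangeback [0.0015 0.0638]
t 8.4 tcp [0.4989 0.2767 0.2076] lane [0.0026 0.1221 0.2076] w -0.0 Flane [-0.2 -0.6 -0.2]
toolx,tooly in lane [[0.005, 1.0, -0.002], [1.0, -0.005, -0.002]]
```

The corrected fit is consistent: the hinge reads (−0.071, 0.076), the flange back 0.064, and each tub is within 4 mm of home. Next I'll go with shut jaws to the gate's outer side and lower the tips to z ≈ 60 mm, above the 51 mm rails.

```bash
python3 -m handwheel '[[[1,0.008,-0.03,0,0],[1,0.008,-0.035,0,0],[1,0.008,-0.035,0,0],[1,0.008,-0.035,0,0],[1,0.006,-0.038,0,0],[1,0,0,0,0],[1,0,0,0.03,0],[1,0,0,0.035,0],[1,0,0,0.035,0],[1,0,0,0.025,0],[1,0,0,0.013,0],[1,0,0,0,0]]]'>/dev/null; python3 st.py
```

```text
t 9.6 tcp [0.3424 0.3591 0.0686] lane [-0.1703  0.1595  0.0686] w 0.0 Flane [ 0.3 -0.1  0.3]
toolx,tooly in lane [[0.005, 1.0, -0.004], [1.0, -0.005, -0.004]]
```

```bash
python3 -m handwheel '[[[1,0,0.02,0,0],[1,0,0.02,0,0],[1,0.004,0.0125,0,0],[1,0.004,0.0125,0,0],[1,0.004,0.0125,0,0],[1,0.004,0.0125,0,0],[1,-0.001,0.015,0,0],[1,-0.001,0.015,0,0],[1,-0.005,0.014,0,0],[1,-0.005,0.014,0,0],[1,-0.009,0.012,0,0],[1,-0.009,0.012,0,0]]]'>/dev/null; python3 st.py;python3 -c "
from h import *
save('wrist','w3.png')"
```

```text
t 10.8 tcp [0.5062 0.2991 0.0713] lane [0.0036 0.1457 0.0713] w -0.0 Flane [-2.5  0.6  0.1]
toolx,tooly in lane [[0.005, 1.0, 0.0], [1.0, -0.005, -0.0]]
```

View pics/w3.png

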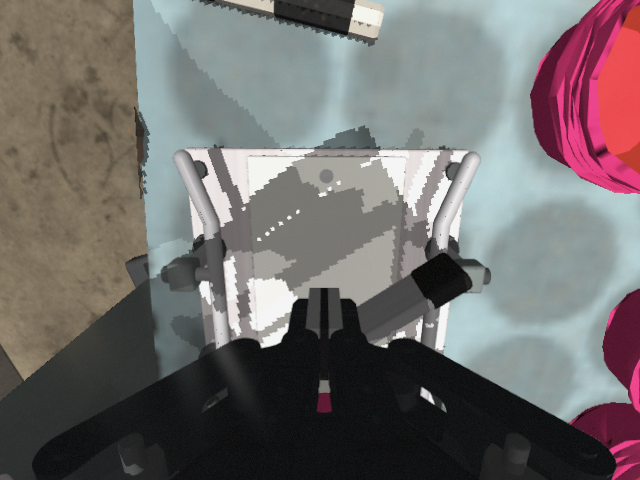

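The bar is ahead of the fingers, with its rubber tip at (442,280), so the gate is at about 0.55 rad and following. I'll continue to the stop, slowing down.

```bash
python3 -m handwheel '[[[1,-0.012,0.008,0,0],[1,-0.012,0.008,0,0],[1,-0.009,0.004,0,0],[1,-0.007,0.003,0,0],[1,-0.004,0.001,0,0],[1,-0.003,0.001,0,0]]]'>/dev/null; python3 st.py|head -1; python3 -m handwheel '[[[1,-0.003,0,0,0],[1,-0.002,0,0,0]]]'>/dev/null;python3 st.py|head -1; python3 -m handwheel '[[[1,-0.002,0,0,0],[1,-0.002,0,0,0]]]'>/dev/null;python3 st.py|head -1
```

```text
t 11.45 tcp [0.5165 0.2479 0.0713] lane [0.0273 0.0991 0.0713] w -0.0 Flane [-1.   1.4 -0.3]
t 11.65 tcp [0.5156 0.2434 0.0714] lane [0.0276 0.0945 0.0714] w -0.0 Flane [ 0.1  0.6 -0.4]
t 11.85 tcp [0.5146 0.2396 0.0715] lane [0.0276 0.0905 0.0715] w 0.0 Flane [ 1.3  2.  -0.6]
```

```bash
python3 -m handwheel '[[[1,-0.002,0,0,0],[1,-0.001,0,0,0]]]'>/dev/null;python3 st.py|head -1; python3 -m handwheel '[[[1,-0.001,0,0,0],[1,-0.001,0,0,0]]]'>/dev/null;python3 st.py|head -1
```

```text
t 12.05 tcp [0.5138 0.2369 0.0715] lane [0.0276 0.0878 0.0715] w -0.0 Flane [ 0.3  5.  -1.5]
t 12.25 tcp [0.5137 0.2368 0.0716] lane [0.0276 0.0876 0.0716] w 0.0 Flane [ 0.4 14.2 -5.3]
```

The gate is on its hard stop, at 14 N with no travel. I'll hold, back off, lift clear and check.

```bash
python3 -m handwheel '[[[1,0,0,0,0],[1,0,0,0,0],[1,0.001,0,0,0],[1,0.002,0,0,0],[1,0.01,0,0,0],[1,0.02,0,0,0],[1,0.02,0,0,0],[1,0,0,-0.03,0],[1,0,0,-0.04,0],[1,0,0,-0.04,0],[1,0.04,0,-0.03,0],[1,0.02,0,0,0]]]'>/dev/null; python3 -m handwheel '[[[1,0,0,0,0],[1,0,0,0,0]]]'>/dev/null; python3 st.py|head -1;  python3 -c "
from h import *
im=save('side','s3.png');w=save('wrist','w3b.png');sc=save('scene','c3.png')
z=lambda a,f:cv2.resize(a[:,:,::-1],None,fx=f,fy=f,interpolation=cv2.INTER_CUBIC)
a=z(im[215:300,255:480],3.4);b=z(w[200:480,150:470],1.05)
o=np.zeros((a.shape[0]+b.shape[0],a.shape[1],3),np.uint8);o[:a.shape[0]]=a;o[a.shape[0]:,:b.shape[1]]=b
d=z(sc[170:310,190:360],2.1);o[a.shape[0]:a.shape[0]+d.shape[0],b.shape[1]+5:b.shape[1]+5+d.shape[1]]=d
cv2.imwrite('pics/f.png',o)"
```

```text
t 13.65 tcp [0.543  0.3435 0.2104] lane [0.0271 0.1983 0.2104] w 0.0 Flane [-1.  -0.6  0.4]
```

View pics/f.png

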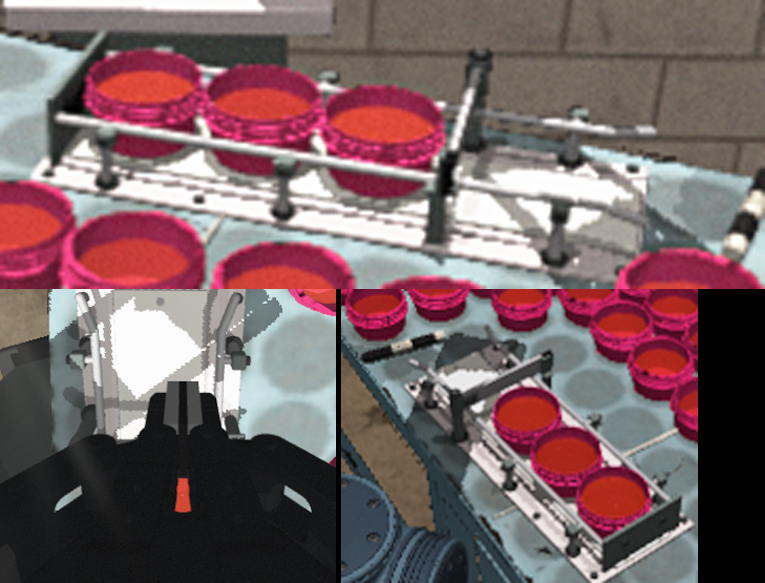

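The side view shows the gate bar straight across, seated on its stop post at (440,185), with tub 3 in front of it. The row is unmoved and closed up against the stop, the marker is untouched, and the tool is clear. I'll hand in.

```bash
python3 -c "
from plant import manip
print(manip.job_done())"
```

```text
the job is handed in; nothing more can be done
None
```

I pushed the row to the end stop as one train, swung the gate shut behind the last tub, and handed the job in at about 14 s; no verdict was reported.

**Row:** the push took about 5 N. At the stop the force rose to 20 N with no further travel. In the side picture each tub's place then came out within 4 mm of home, the row closed up and upright.

**Gate:** the fingers pushed it shut onto its hard stop, where the force reached 14 N with no further travel. The last pictures show the bar straight across behind tub 3. I did not measure its final angle.

**Bystanders and tool:** the marker, the one nearest the tool's path, is still in place in the last pictures. I did not check the others one by one, but the tool never went near them. The tool was clear of everything at hand-in.

**Disagreement:** my first lane fit was about 10 mm off along the lane because I assumed the wrong plate ends. Refitting with the entry end at +215 mm put the hinge within 3 mm of its given place. The wrist view still put the lane about 3 mm to one side of that fit.

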